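# Turn the spindle by its flat and hold the stop collar on it

## Robot

A 6-joint arm with a two-finger parallel gripper is mounted at the origin on the work surface. World frame = base frame: x ahead of the robot, y to its left, z up, the work surface at z = 0. Lengths are in m, angles in rad, forces in N, time in s.
With the tool pointing down it reaches from about 0.35 to 0.8 m from the base axis. Payload 7.3 kg.
Tool frame: the origin (TCP) lies midway between the tips of the shut fingers; the grasp point (between the pads) lies 19 mm behind it; z points along the fingers, y is the line along which they close (so a half turn about z gives the same grasp; the last joint's range is limited). The gripper opens to 85 mm and grips with 20 to 120 N. Pads are 22 mm wide; open, the fingers measure 114 mm over their backs; the gripper's body (76 mm by 85 mm) begins 54 mm behind the grasp point. The pads swing forward as they close: fully open they stand 13 mm farther back than shut.
Start: joints at [1.004, 0.342, 1.524, -0, 1.275, -0.146], TCP at [0.214, 0.479, 0.231] pointing down, gripper open.
Joint ranges: [-2.53, 2.53], [-0.77, 2.02], [0.04, 2.7], [-1, 4.14], [0.28, 2.66], [-3.11, 3.11]. Speed limits (rad/s): [2.57, 2.57, 3.14, 3.14, 3.14, 3.14].

## Interface

Orientations are given as [roll, pitch, yaw] about the fixed x, y, z axes, in that order (R = Rz(yaw) Ry(pitch) Rx(roll)).
In Python, from bench import status, vision, bot gives the robot as it stands.
- The arm moves only by the shell command python3 -m handwheel 'ROWS' [FORCE]. ROWS is text: rows parted by semicolons, each of 7 numbers parted by spaces: the turn, a rotation vector about the tool's x, y, z in degrees, then the shift along the tool's x, y, z in m, then the finger opening in m, from 0 to 0.0854. In form: wx wy wz dx dy dz jaw; .... A call has 1 to 8 rows; each row shifts and turns the commanded pose from where the row before left it, along the tool's axes as they then stand; what a row does not reach is not made up. A row lasts 1/12 s, in which the tool goes at most 41.7 mm and 7.16 degrees, less where a joint would pass 70% of its speed; a pose out of reach is approached as far as the arm can. A call is refused whole if a number of a shift passes 0.0417 or a number of a turn 7.16, either way. A call with a gripper value outside its range is refused whole. The fingers move at their own pace and stop on an object; FORCE is the grip in N (left out, the last holds). Time passes only in rows, so rows that do not move let the fingers close. It gives the time, the measured TCP pose, the force, the opening and the grip force at its end, in the units of the state.
- status.observe(): the state, without advancing time (a new reading comes with each control period).
- vision.get_image(name): name is "side" or "top"; returns (picture, depth): 400x640x3 uint8, blue, green, red; 400x640 float32, m along the optical axis (not along the pixel's ray), 0 where there is no reading.
- vision.get_calibration(name): a dict with "fov_y" (degrees; the focal length in pixels is half the picture's height over the tangent of half this angle, whatever the lens; pixels are square), "cx", "cy" (the principal point, pixels), "D" ([k1, k2, p1, p2, k3] as OpenCV has them; the pictures are not rectified), "R" (3x3) and "t" (3): a world point X has camera coordinates R X + t. Camera axes: x right, y down, z forward; pixel columns grow to the right and rows downward; lengths in m; the calibration is good to about 2 mm. A picture is of the moment at which its call begins. get_calibration takes no time and is no camera call.
- bot.job_done(): hands the job in; it is judged then, once.
The state is a dict: "clock": time; "qpos": joint angles; "dq": joint speeds; "joint_torque": joint torques, N m; "eef_pos": TCP position; "ee_rot": TCP orientation; "ft_force": force on the tool from outside, world axes, zero at the start; "moment": the same for the moment, N m; "finger_gap": finger opening in m; "grip_force": force on a finger pad.
Only numpy, scipy, OpenCV 4.12 (cv2) and the standard library are available. Lean on these libraries where they do the work, as an engineer would, in place of code of your own. Each camera call takes 0.05 s, during which the arm holds its last target. There are 200 camera calls.

## Task

Close the fingers on the milled flat at the top of the indexing fixture's spindle and turn it until the flat faces the brass pointer. Then pick up the bright stop collar with the black set screw, slide it down the spindle with the screw over the middle of the flat, and finish while still holding it there, level and still in the grip, so that I can tighten the screw. Leave the other parts on the bench where they lie.

Things in the scene. Friction and masses are not known exactly. Their poses are not given: they have to be found in the camera images.
- fixture: Hand indexing fixture bolted to the bench; origin: centre of the underside of its grey base plate (160 x 130 x 16 mm), z up. Its x axis runs from the spindle axis to the brass pointer. The upright spindle turns about the origin's z axis; all the rest of the fixture stays below 74 mm. A red-knobbed plunger, pulled back, sticks out 100 mm on its -y side.
- pointer_tip (a point): Tip of the brass pointer, 41.5 mm from the spindle axis and 72 mm above the bench, on the fixture's +x side.
- spindle (a joint): Angle of the spindle in rad, anticlockwise from above; 0 when its flat faces the pointer. It starts 0.6 to 1.9 rad (positive) away, turns freely with a light drag of 0.06 N m, and stays where it is left.
- flat_mid (a point): Middle of the bright milled flat on the dark spindle, 115 mm above the bench; x axis out of the flat, z up. Spindle 20 mm thick, top at 138 mm. The flat, 13 mm wide, 7.5 mm from the axis, runs from 95 mm up to the chamfered top at 135 mm. Across flat and round back it measures 17.5 mm (20 mm elsewhere); the middle of these 17.5 mm lies 1.25 mm from the axis, on the side away from the flat.
- collar_centre (a point): Centre (half-way up) of the loose bright-metal stop collar lying flat on the bench: 44 mm outside, 23 mm bore, 22 mm high, 0.10 to 0.20 kg, z up. Its x axis points along its set screw. Two look-alikes lie near: a dark plain spacer ring and a brass flanged bushing, neither with a screw.
- set_screw (a point): Where the set screw enters the collar's outside, 22 mm from the collar centre along its x axis and half-way up it; the black cap-head screw stands 12 mm out from here.
Not all that is in view belongs to the job. Of the things that look like the part that bears collar_centre, take the one that is nearest to the robot's base at the start. What is shaped like the fixture but pink is not meant.

How it is judged:
On the way, in this order (a step that is already met when the one before it is completed fails the run):
1. the fingers hold the spindle by its flat while the flat faces the pointer (within 0.2 rad) (angle between the x axis of flat_mid and the x axis of fixture, either way round below 0.2 rad and x of flat_mid in the frame of fixture above 0.004 m and contact force between the fingers and spindle_c0 above 2 N), for 0.2 s.
2. the collar is carried in the fingers, clear of the bench (height (world z) of collar_centre above 0.06 m and contact force between the fingers and collar above 2 N), for 0.2 s.
At the end, for the whole second after the job is handed in: Flat facing the pointer within 0.2 rad; collar on the spindle (4 mm), level within 0.12 rad, its screw within 8 mm in height and 5.5 mm sideways of the flat's middle, on the flat's side; gripped with over 4 N, still (angle between the x axis of flat_mid and the x axis of fixture, either way round below 0.2 rad and x of flat_mid in the frame of fixture above 0.004 m and horizontal distance between collar_centre and fixture below 0.004 m and z of collar_centre in the frame of flat_mid between -0.008 and 0.008 m and x of set_screw in the frame of flat_mid above 0.008 m and y of set_screw in the frame of flat_mid between -0.0055 and 0.0055 m and angle between collar_centre's own z axis and vertical below 0.12 rad and contact force between the fingers and collar above 4 N and linear speed of collar below 0.02 m/s); the arm keeps its last pose, push and grip.
It fails at once if the spacer ring or the bushing is shifted by more than 30 mm (distance of any of spacer, bushing from where it was at the start of the episode above 0.03 m).
It fails at once if a toggle clamp is shifted by more than 30 mm (distance of any of clamp_a, clamp_b from where it was at the start of the episode above 0.03 m).
It fails at once if the V-block, the hex key or the screw tray is shifted by more than 30 mm (distance of any of v_block, hex_key, screw_tray from where it was at the start of the episode above 0.03 m).
It also fails if it takes over 54 s, if anything falls off the work surface, if the arm or the gripper's body presses on something with over 40 N, if the wrist force passes 120 N, or if a joint passes its speed limit or range.

## Working session

There is one attempt and no reset: what is moved stays moved. The work goes in short steps, Python scripts to look and compute and a shell command to move; the robot and the scene stay as the last step left them, time stands still between calls to the robot, and variables do not carry over. Pictures are saved under pics/ and viewed, at most 10 in all, crops included, and the job is handed in when it is done.

```bash
ls; mkdir -p pics
cat > h.py <<'E'
import numpy as np,cv2
from bench import status,vision,bot
def cam(n):
    c=vision.get_calibration(n);f=200/np.tan(np.radians(c['fov_y'])/2)
    K=np.array([[f,0,c['cx']],[0,f,c['cy']],[0,0,1]]);return K,np.array(c['D'],float),np.array(c['R']),np.array(c['t'])
def cloud(n,depth):
    K,D,R,t=cam(n);v,u=np.mgrid[:400,:640]
    p=cv2.undistortPoints(np.stack([u,v],-1).reshape(-1,1,2).astype(np.float64),K,D).reshape(400,640,2)
    X=np.dstack([p*depth[...,None],depth])
    return (X-t)@R
def ray_at_z(n,uv,z):
    K,D,R,t=cam(n);p=cv2.undistortPoints(np.array(uv,float).reshape(-1,1,2),K,D).reshape(-1,2)
    d=np.c_[p,np.ones(len(p))]@R;o=-R.T@t
    return o+d*((z-o[2])/d[:,2])[:,None]
def shot(n,tag):
    im,d=vision.get_image(n);np.savez(f'{tag}.npz',im=im,d=d);cv2.imwrite(f'pics/{tag}.png',im);return im,d
E
python3 - <<'E'
from h import *
for n in('top','side'):
    shot(n,n+'0');print(cam(n))
print(status.observe())
E
```

```text
pics
(array([[471.64912538,   0.        , 313.08607648],
       [  0.        , 471.64912538, 212.17148405],
       [  0.        ,   0.        ,   1.        ]]), array([-0.07515237,  0.        ,  0.        ,  0.        ,  0.        ]), array([[ 0.02699529, -0.99953344, -0.0142881 ],
       [-0.99101063, -0.02488609, -0.13144813],
       [ 0.13103123,  0.01770814, -0.99122008]]), array([0.01297089, 0.45996072, 0.96568087]))
(array([[419.40002764,   0.        , 324.58305912],
       [  0.        , 419.40002764, 207.39025541],
       [  0.        ,   0.        ,   1.        ]]), array([-0.10368672,  0.        ,  0.        ,  0.        ,  0.        ]), array([[ 0.96324177, -0.26850697,  0.00832469],
       [-0.17053824, -0.6351448 , -0.75333113],
       [ 0.20756204,  0.72422034, -0.6575887 ]]), array([-0.42926225,  0.16279282,  0.7629311 ]))
{'clock': 0.1, 'qpos': array([ 1.00400213e+00,  3.42646936e-01,  1.52491417e+00,  1.72135604e-05,
        1.27539248e+00, -1.45980663e-01]), 'dq': array([ 0.00059356, -0.00168476, -0.00249498, -0.00019178, -0.00114507,
        0.00150656]), 'joint_torque': array([ 1.38012980e-03, -4.34447300e+01, -2.46490896e+01, -1.54008167e-04,
        4.63407618e-03,  5.96668656e-06]), 'eef_pos': array([0.21423945, 0.47891366, 0.23070118]), 'ee_rot': array([-3.14024859e+00, -2.14251199e-04,  2.72077395e+00]), 'ft_force': array([-0.50888553, -0.05752521, -0.25820546]), 'moment': array([ 0.03041121, -0.00956384, -0.03094242]), 'grip_force': 0.0, 'finger_gap': 0.0857507618084413}
```

View pics/top0.png

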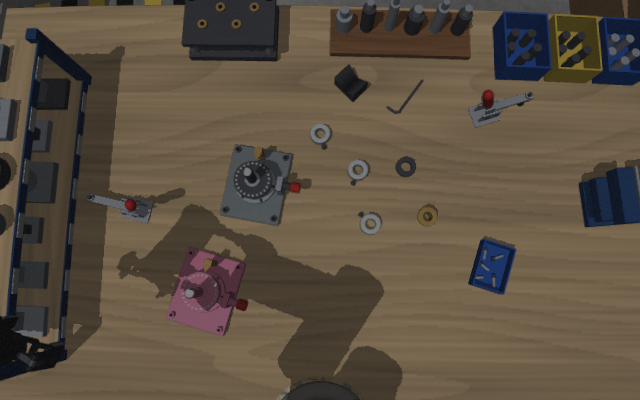

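View pics/side0.png

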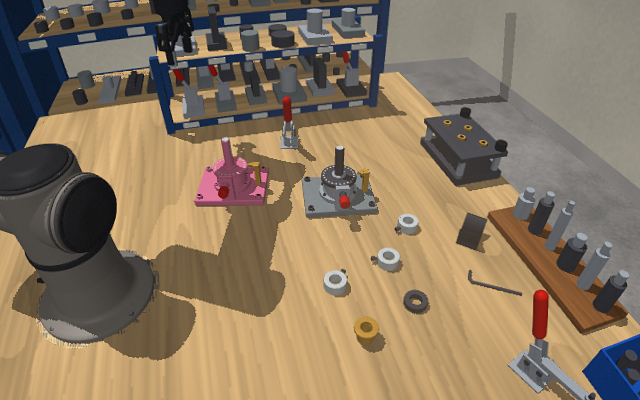

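The top view shows the grey fixture at about (257,183) with its pointer at (259,152). Three bright collars lie at (320,133), (358,170) and (370,223), and the last is nearest the base, with its screw towards (361,214). The side view shows the same, with the spindle at (340,160) and the nearest collar at (335,282).

Run:
```python
from h import *
T=np.load('top0.npz');S=np.load('side0.npz')
a=cv2.resize(T['im'][135:235,210:310],None,fx=4,fy=4,interpolation=cv2.INTER_CUBIC)
b=cv2.resize(S['im'][135:225,290:390],None,fx=4,fy=4,interpolation=cv2.INTER_CUBIC)
c=cv2.resize(T['im'][195:245,345:395],None,fx=8,fy=8,interpolation=cv2.INTER_CUBIC)
out=np.zeros((400,800,3),np.uint8);out[:,:400]=a;out[:360,400:]=b
cv2.imwrite('pics/zoom0.png',np.clip(out*1.5,0,255).astype(np.uint8))
P={n:cloud(n,x['d']) for n,x in(('top',T),('side',S))}
for n in P:
    X=P[n]
    # spindle top
    r=X[135:235,210:310] if n=='top' else X[135:225,290:390]
    r=r.reshape(-1,3);m=(r[:,2]>.125)&(r[:,2]<.15)
    q=r[m];print(n,'spindle top',m.sum(),q.mean(0),q.min(0),q.max(0))
    m2=(r[:,2]>.085)&(r[:,2]<.15);print('  all',np.round(r[m2].mean(0),4))
    m=(r[:,2]>.012)&(r[:,2]<.02)
    print('  plate',m.sum(),cv2.minAreaRect((r[m][:,:2]*1000).astype(np.float32)))
    # collar
    w=X.reshape(-1,3);k=(abs(w[:,2]-.022)<.005)
    ctr=ray_at_z('top',[[370,223]],.022)[0]
    k&=np.hypot(*(w[:,:2]-ctr[:2]).T)<.035
    print('  collar',k.sum(),ctr,cv2.minEnclosingCircle((w[k][:,:2]*1000).astype(np.float32)),w[k].mean(0))
print(ray_at_z('top',[[361,214],[259,152]],.011), ray_at_z('top',[[259,150]],.072))
for uv in [(320,133),(358,170),(370,223),(405,166),(427,215)]: print(uv,ray_at_z('top',[uv],.022))
```

```text
top spindle top 92 [0.51889873 0.15013727 0.13652236] [0.50987815 0.14113341 0.12512301] [0.53049769 0.15946231 0.14142346]
  all [0.5172 0.1488 0.125 ]
  plate 2458 ((520.1634521484375, 151.22265625), (130.869140625, 160.61875915527344), 80.94575500488281)
  collar 229 [ 0.44044226 -0.09629143  0.022     ] ((442.5143127441406, -92.95831298828125), 26.315919876098633) [ 0.43896543 -0.09605975  0.02182085]
side spindle top 75 [0.51800894 0.14907352 0.13446378] [0.51023972 0.14227789 0.12547255] [0.52797049 0.16099012 0.14025972]
  all [0.5179 0.1475 0.1159]
  plate 1329 ((530.7333374023438, 251.37498474121094), (334.4222717285156, 162.41880798339844), 83.1886215209961)
  collar 293 [ 0.44044226 -0.09629143  0.022     ] ((441.8677673339844, -92.96651458740234), 26.321704864501953) [ 0.43822115 -0.09733097  0.02157435]
[[ 0.46066003 -0.07785302  0.011     ]
 [ 0.59250199  0.14783331  0.011     ]] [[0.5807847  0.13950833 0.072     ]]
(320, 133) [[0.63523877 0.01471926 0.022     ]]
(358, 170) [[ 0.55467778 -0.06921362  0.022     ]]
(370, 223) [[ 0.44044226 -0.09629143  0.022     ]]
(405, 166) [[ 0.56612945 -0.17066222  0.022     ]]
(427, 215) [[ 0.46060103 -0.21769749  0.022     ]]
```

View pics/zoom0.png

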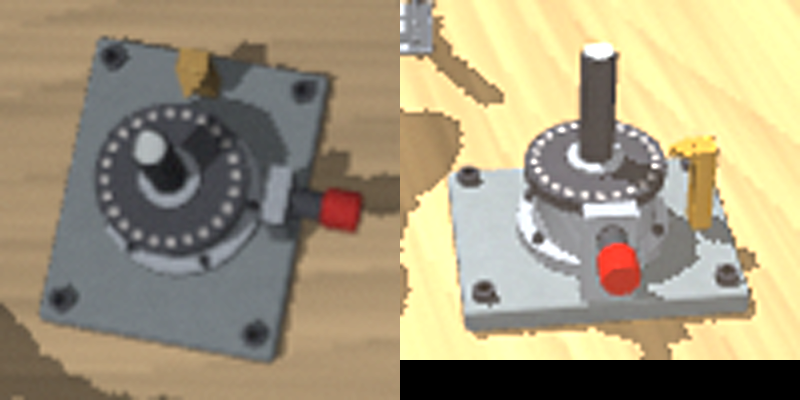

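The zoom shows the spindle top at about (248,172) in the full top picture, with the dial and the pointer at +x, and the fixture yaw near -9°. The flat faces away from both cameras, so I'll find it by feel. First I'll refine the axis with a circle fit.

```bash
cat >> h.py <<'E'
from scipy.optimize import least_squares
def circ(q,r,c0):
    return least_squares(lambda c:np.hypot(*(q[:,:2]-c).T)-r,c0,loss='soft_l1',f_scale=.001).x
def delta(x,y,z,phi=None):
    """shift in tool axes to world target for TCP, tool down; phi closing axis now (deg)"""
    s=status.observe();p=np.array(s['eef_pos']);from scipy.spatial.transform import Rotation as Ro
    R=Ro.from_euler('xyz',s['ee_rot']).as_matrix();f=np.degrees(np.arctan2(R[1,1],R[0,1]))
    print('t',s['clock'],'tcp',p.round(4),'phi',f.round(2),'z',R[:,2].round(4),'gap',round(s['finger_gap'],4),'tool shift',(R.T@(np.array([x,y,z])-p)).round(4),'F',np.round(s['ft_force'],1),'M',np.round(s['moment'],2),'q6',s['qpos'][5].round(3))
E
python3 - <<'E'
from h import *
for n,sl in(('top',np.s_[135:235,210:310]),('side',np.s_[135:225,290:390])):
    Z=np.load(n+'0.npz');r=cloud(n,Z['d'])[sl].reshape(-1,3)
    g=np.array([.519,.15])
    near=np.hypot(*(r[:,:2]-g).T)<.016
    q=r[near&(r[:,2]>.092)&(r[:,2]<.131)];print(n,len(q),circ(q,.01,g))
    q=r[near&(r[:,2]>.134)];print(' top face',len(q),q.mean(0))
    w=r[(r[:,2]>.012)&(r[:,2]<.02)&(np.hypot(*(r[:,:2]-g).T)<.108)]
    print(cv2.minAreaRect((w[:,:2]*1000).astype(np.float32)))
    p=r[(r[:,2]>.062)&(r[:,2]<.08)&(np.hypot(*(r[:,:2]-g).T)>.042)];print(' pointer',len(p),p.mean(0) if len(p) else'')
    X=cloud(n,Z['d']).reshape(-1,3);c=np.array([.4385,-.0965])
    k=X[np.hypot(*(X[:,:2]-c).T)<.024];k=k[(k[:,2]>.004)]
    wl=k[(k[:,2]<.018)];k=k[k[:,2]>.018];print(' collar top',len(k),k.mean(0),circ(k,.0168,c),'wall',len(wl),circ(wl,.022,c) if len(wl)>9 else'')
    k=X[(np.hypot(*(X[:,:2]-c).T)>.0245)&(np.hypot(*(X[:,:2]-c).T)<.037)&(X[:,2]>.007)];print(' screw',len(k),k.mean(0),np.degrees(np.arctan2(*(k.mean(0)-[*c,0])[[1,0]])))
delta(.519,.150,.231)
E
```

```text
top 50 [0.52036009 0.15138914]
 top face 79 [0.51903017 0.15050298 0.13755511]
((520.1634521484375, 151.22265625), (130.869140625, 160.61875915527344), 80.94575500488281)
 pointer 340 [0.52434159 0.09413964 0.07104753]
 collar top 221 [ 0.43894905 -0.09633412  0.02196996] [ 0.43893903 -0.09678233] wall 35 [ 0.43876365 -0.09752092]
 screw 21 [ 0.45979251 -0.07635911  0.01424751] 43.40790763816998
side 135 [0.51994294 0.15444447]
 top face 45 [0.51846264 0.15041075 0.13780923]
((519.4296264648438, 151.75791931152344), (133.57516479492188, 160.08575439453125), 81.09160614013672)
 pointer 300 [0.5240738  0.09690411 0.07035993]
 collar top 282 [ 0.43823184 -0.09720376  0.02173369] [ 0.4380025  -0.09714612] wall 154 [ 0.4383059  -0.09579682]
 screw 17 [ 0.46056388 -0.07500617  0.01503852] 44.250195094710264
t 0.1 tcp [0.2142 0.4789 0.2307] phi 65.89 z [-7.0e-04 -1.1e-03 -1.0e+00] gap 0.0858 tool shift [-4.125e-01 -1.757e-01 -2.000e-04] F [-0.5 -0.1 -0.3] M [ 0.03 -0.01 -0.03] q6 -0.146
```

```bash
R='';python3 -m handwheel '0 0 0 -.03 -.0127 0 .05;0 0 0 -.0375 -.0159 0 .05;0 0 0 -.0375 -.0159 0 .05;0 0 0 -.0375 -.0159 0 .05;0 0 0 -.0375 -.0159 0 .05;0 0 0 -.0375 -.0159 0 .05;0 0 0 -.0375 -.0159 0 .05;0 0 0 -.0375 -.0159 0 .05' 20
python3 -m handwheel '0 0 0 -.0375 -.0159 0 .05;0 0 0 -.0375 -.0159 0 .05;0 0 0 -.0375 -.0159 0 .05;0 0 0 -.0075 -.003 0 .05;0 0 0 0 0 0 .05;0 0 0 0 0 0 .05'
python3 -c "
from h import *
delta(.5195,.151,.097)"
```

```text
clock: 0.77
eef_pos: [0.4316, 0.2448, 0.2311]
ee_rot: [-3.141, -0.0, 2.721]
ft_force: [0.4, 0.5, -0.0]
finger_gap: 0.05
grip_force: 0.0
clock: 1.27
eef_pos: [0.5191, 0.1513, 0.2307]
ee_rot: [-3.141, -0.002, 2.72]
ft_force: [0.0, -0.6, 0.7]
finger_gap: 0.0498
grip_force: 0.0
t 1.2667 tcp [0.5191 0.1513 0.2307] phi 65.82 z [-1.7e-03  3.0e-04 -1.0e+00] gap 0.0498 tool shift [-0.0007 -0.      0.1337] F [ 0.  -0.6  0.7] M [0.01 0.05 0.03] q6 -1.007
```

```bash
python3 -m handwheel '0 0 0 0 0 .0337 .05;0 0 0 0 0 .033 .05;0 0 0 0 0 .033 .05;0 0 0 0 0 .034 .05;0 0 0 0 0 0 .05;0 0 0 0 0 0 .016;0 0 0 0 0 0 .016;0 0 0 0 0 0 .016' 20
python3 -m handwheel '0 0 0 0 0 0 .016;0 0 0 0 0 0 .016;0 0 0 0 0 0 .016;0 0 0 0 0 0 .016'
python3 -c "
from h import *
delta(.5195,.151,.097)"
```

```text
clock: 1.93
eef_pos: [0.521, 0.153, 0.1002]
ee_rot: [3.137, 0.003, 2.721]
ft_force: [-1.5, 2.0, -1.0]
finger_gap: 0.0181
grip_force: 23.0
clock: 2.27
eef_pos: [0.521, 0.1529, 0.1002]
ee_rot: [3.137, 0.003, 2.721]
ft_force: [0.2, 6.1, -1.0]
finger_gap: 0.0183
grip_force: 22.5
t 2.2667 tcp [0.521  0.1529 0.1002] phi 65.91 z [ 0.005   0.0026 -1.    ] gap 0.0183 tool shift [ 0.0006 -0.0024  0.0031] F [ 0.2  6.1 -1. ] M [ 0.71 -0.07  0.01] q6 -1.008
```

```bash
H='python3 -m handwheel'
for i in 1 2 3; do python3 -m handwheel '0 0 0 0 0 0 .016' | grep gap; done
python3 -m handwheel '0 0 0 0 0 0 .03;0 0 0 0 0 0 .03;0 0 6 0 0 0 .03;0 0 6 0 0 0 .03;0 0 0 0 0 0 .03;0 0 0 0 0 0 .016;0 0 0 0 0 0 .016;0 0 0 0 0 0 .016' 20
for i in 1 2 3 4; do python3 -m handwheel '0 0 0 0 0 0 .016' | egrep 'gap|rot|pos'; done
python3 -m handwheel '0 0 0 0 0 0 .03;0 0 0 0 0 0 .03;0 0 -6 0 0 0 .03;0 0 -6 0 0 0 .03;0 0 -6 0 0 0 .03;0 0 -6 0 0 0 .03;0 0 0 0 0 0 .03;0 0 0 0 0 0 .016' 20
python3 -m handwheel '0 0 0 0 0 0 .016;0 0 0 0 0 0 .016;0 0 0 0 0 0 .016'
for i in 1 2 3 4; do python3 -m handwheel '0 0 0 0 0 0 .016' | egrep 'gap|rot|pos'; done
```

```text
finger_gap: 0.0182
finger_gap: 0.0184
finger_gap: 0.0183
clock: 3.18
eef_pos: [0.5214, 0.1526, 0.0989]
ee_rot: [3.137, 0.002, 2.515]
ft_force: [4.4, 7.1, 1.0]
finger_gap: 0.0187
grip_force: 25.4
eef_pos: [0.5214, 0.1527, 0.0989]
ee_rot: [3.137, 0.002, 2.515]
finger_gap: 0.019
eef_pos: [0.5214, 0.1527, 0.0989]
ee_rot: [3.137, 0.002, 2.515]
finger_gap: 0.0187
eef_pos: [0.5214, 0.1527, 0.0989]
ee_rot: [3.137, 0.002, 2.515]
finger_gap: 0.0185
eef_pos: [0.5214, 0.1526, 0.0989]
ee_rot: [3.137, 0.002, 2.515]
finger_gap: 0.0186
clock: 4.18
eef_pos: [0.5198, 0.1517, 0.0978]
ee_rot: [3.14, 0.0, 2.928]
ft_force: [5.6, 28.3, 2.3]
finger_gap: 0.0193
grip_force: 14.4
clock: 4.43
eef_pos: [0.5203, 0.1527, 0.0979]
ee_rot: [3.139, 0.001, 2.927]
ft_force: [2.3, 7.8, -0.2]
finger_gap: 0.0172
grip_force: 21.8
eef_pos: [0.5203, 0.1527, 0.098]
ee_rot: [3.139, 0.001, 2.927]
finger_gap: 0.0171
eef_pos: [0.5203, 0.1527, 0.0979]
ee_rot: [3.139, 0.001, 2.927]
finger_gap: 0.0171
eef_pos: [0.5203, 0.1527, 0.098]
ee_rot: [3.139, 0.001, 2.927]
finger_gap: 0.0174
eef_pos: [0.5202, 0.1527, 0.0979]
ee_rot: [3.139, 0.001, 2.927]
finger_gap: 0.0173
```

```bash
python3 -m handwheel '0 0 0 0 0 0 .03;0 0 0 0 0 0 .03;0 0 -6 0 0 0 .03;0 0 -4 0 0 0 .03;0 0 0 0 0 0 .03;0 0 0 0 0 0 .016;0 0 0 0 0 0 .016;0 0 0 0 0 0 .016' 20
for i in 1 2 3 4; do python3 -m handwheel '0 0 0 0 0 0 .016' | egrep 'gap|pos|force'; done
python3 -c "
from h import *
delta(.5195,.151,.097)"
```

```text
clock: 5.43
eef_pos: [0.5194, 0.1529, 0.0978]
ee_rot: [3.139, 0.0, 3.101]
ft_force: [-1.4, 9.0, 1.5]
finger_gap: 0.017
grip_force: 22.1
eef_pos: [0.5194, 0.1529, 0.0978]
ft_force: [-0.7, 7.6, 0.8]
finger_gap: 0.0174
grip_force: 22.2
eef_pos: [0.5194, 0.1528, 0.0978]
ft_force: [-0.6, 8.1, 0.8]
finger_gap: 0.0169
grip_force: 22.2
eef_pos: [0.5194, 0.1529, 0.0978]
ft_force: [-1.9, 8.4, 1.5]
finger_gap: 0.0175
grip_force: 22.2
eef_pos: [0.5194, 0.1529, 0.0978]
ft_force: [-0.5, 8.6, 0.6]
finger_gap: 0.0172
grip_force: 22.2
t 5.7667 tcp [0.5194 0.1529 0.0978] phi 87.7 z [ 2.0e-04  2.6e-03 -1.0e+00] gap 0.0172 tool shift [-0.0001 -0.0019  0.0008] F [-0.5  8.6  0.6] M [ 1.14  0.11 -0.02] q6 -1.389
```

```bash
python3 -m handwheel '0 0 0 0 .001 0 .014;0 0 0 0 .001 0 .014;0 0 0 0 0 0 .014' 30
python3 -m handwheel '0 0 6.5 0 0 0 .014;0 0 6.5 0 0 0 .014;0 0 6.5 0 0 0 .014;0 0 6.5 0 0 0 .014;0 0 6.5 0 0 0 .014;0 0 6.5 0 0 0 .014;0 0 6.5 0 0 0 .014'
python3 -m handwheel '0 0 6.5 0 0 0 .014;0 0 6.5 0 0 0 .014;0 0 6.5 0 0 0 .014;0 0 6.5 0 0 0 .014;0 0 6.5 0 0 0 .014;0 0 6.5 0 0 0 .014;0 0 6.5 0 0 0 .014;0 0 5.8 0 0 0 .014'
python3 -m handwheel '0 0 0 0 0 0 .014;0 0 0 0 0 0 .014;0 0 0 0 0 0 .014'
python3 -c "
from h import *
delta(.5195,.151,.097)"
```

```text
clock: 6.02
eef_pos: [0.5194, 0.1529, 0.0978]
ee_rot: [-3.141, -0.0, 3.103]
ft_force: [-3.1, -0.7, 4.4]
finger_gap: 0.0174
grip_force: 30.2
clock: 6.6
eef_pos: [0.519, 0.1537, 0.0978]
ee_rot: [-3.141, -0.002, 2.304]
ft_force: [-3.6, 4.0, 5.3]
finger_gap: 0.0174
grip_force: 29.3
clock: 7.27
eef_pos: [0.5193, 0.1548, 0.0978]
ee_rot: [-3.141, -0.003, 1.408]
ft_force: [-2.2, 8.1, 2.8]
finger_gap: 0.0177
grip_force: 29.3
clock: 7.52
eef_pos: [0.5194, 0.1548, 0.0978]
ee_rot: [-3.141, -0.003, 1.414]
ft_force: [-2.8, 7.6, 3.2]
finger_gap: 0.0172
grip_force: 30.8
t 7.5167 tcp [0.5194 0.1548 0.0978] phi -9.0 z [-2.0e-04  2.7e-03 -1.0e+00] gap 0.0172 tool shift [-0.0038  0.0007  0.0008] F [-2.8  7.6  3.2] M [ 1.11  0.38 -0.01] q6 0.302
```

```bash
python3 -m handwheel '0 0 0 0 0 0 .05;0 0 0 0 0 0 .05;0 0 0 0 0 0 .05;0 0 0 0 0 -.0335 .05;0 0 0 0 0 -.0335 .05;0 0 0 0 0 -.0335 .05;0 0 0 0 0 -.0335 .05' 30
python3 -m handwheel '0 0 6.25 0 0 0 .07;0 0 6.25 0 0 0 .07;0 0 6.25 0 0 0 .07;0 0 6.25 0 0 0 .07;0 0 6.25 0 0 0 .07;0 0 6.25 0 0 0 .07'
python3 -m handwheel '0 0 0 -.0328 .0179 0 .07;0 0 0 -.0328 .0179 0 .07;0 0 0 -.0328 .0179 0 .07;0 0 0 -.0328 .0179 0 .07;0 0 0 -.0328 .0179 0 .07;0 0 0 -.0328 .0179 0 .07;0 0 0 -.0328 .0179 0 .07;0 0 0 0 0 0 .07'
python3 - <<'E'
from h import *
a,_=shot('top','top1');b,_=shot('side','side1')
out=np.vstack([np.hstack([cv2.resize(a[140:240,210:310],None,fx=3,fy=3),cv2.resize(a[170:270,320:420],None,fx=3,fy=3)]),np.hstack([cv2.resize(b[115:215,290:390],None,fx=3,fy=3),cv2.resize(b[235:335,290:390],None,fx=3,fy=3)])])
cv2.imwrite('pics/z1.png',np.clip(out*1.4,0,255).astype(np.uint8))
delta(.439,-.0945,.1)
E
```

```text
clock: 8.1
eef_pos: [0.5195, 0.1528, 0.233]
ee_rot: [-3.141, 0.0, 1.414]
ft_force: [0.5, -0.1, -0.5]
finger_gap: 0.0502
grip_force: 0.0
clock: 8.6
eef_pos: [0.5197, 0.1529, 0.2315]
ee_rot: [3.141, 0.0, 0.755]
ft_force: [-0.1, 0.1, 0.1]
finger_gap: 0.0699
grip_force: 0.0
clock: 9.27
eef_pos: [0.4381, -0.1013, 0.2316]
ee_rot: [3.14, 0.002, 0.755]
ft_force: [1.3, 0.7, -0.4]
finger_gap: 0.07
grip_force: 0.0
t 9.3667 tcp [ 0.4394 -0.0973  0.2316] phi -46.66 z [ 1.e-04  1.e-04 -1.e+00] gap 0.0698 tool shift [ 0.0016 -0.0023  0.1316] F [-0.1  0.7 -0.8] M [-0.02  0.03 -0.01] q6 0.426
```

View pics/z1.png

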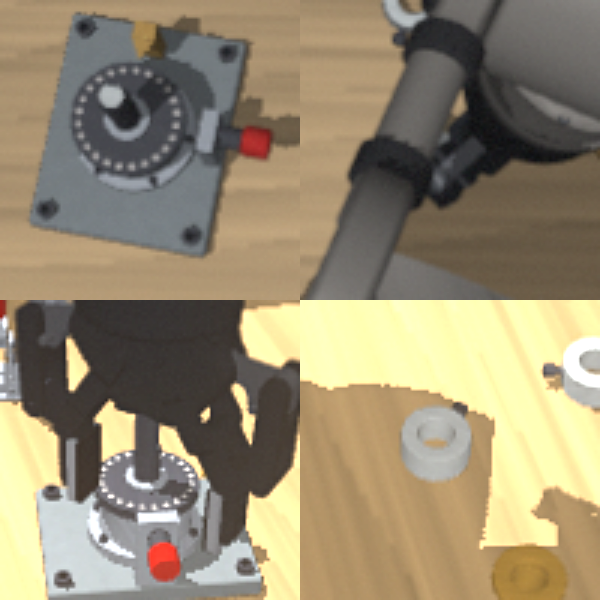

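The fixture hasn't moved, the gripper hangs over the collar, and the collar lies untouched with its screw perpendicular to the closing line. I'll descend and grip it.

```bash
python3 -m handwheel '0 0 0 .001 -.0016 .038 .062;0 0 0 0 0 .038 .062;0 0 0 0 0 .038 .062;0 0 0 0 0 .038 .062;0 0 0 0 0 .038 .062;0 0 0 0 0 .03 .062;0 0 0 0 0 .0085 .062;0 0 0 0 0 0 .062' 30
python3 -m handwheel '0 0 0 0 0 0 .04;0 0 0 0 0 0 .04;0 0 0 0 0 0 .04;0 0 0 0 0 0 .04;0 0 0 0 0 0 .04;0 0 0 0 0 0 .04'
python3 -c "
from h import *
delta(.439,-.0955,.107)"
```

```text
clock: 10.03
eef_pos: [0.4383, -0.0925, 0.0013]
ee_rot: [-3.137, 0.002, 0.762]
ft_force: [-0.6, -0.8, 0.8]
finger_gap: 0.0622
grip_force: 0.0
clock: 10.53
eef_pos: [0.4407, -0.0942, 0.0047]
ee_rot: [3.138, -0.002, 0.761]
ft_force: [0.7, 2.4, 9.2]
finger_gap: 0.0431
grip_force: 31.3
t 10.5333 tcp [ 0.4407 -0.0942  0.0047] phi -46.42 z [ 0.0035 -0.001  -1.    ] gap 0.0431 tool shift [-1.900e-03  1.000e-04 -1.023e-01] F [0.7 2.4 9.2] M [0.43 0.05 0.06] q6 0.428
```

```bash
python3 -m handwheel '0 0 0 0 0 0 .04;0 0 0 0 0 -.02 .04;0 0 0 0 0 -.036 .04;0 0 0 0 0 -.036 .04;0 0 0 0 0 -.036 .04;0 0 0 0 0 -.036 .04;0 0 0 0 0 -.036 .04' 60
python3 -m handwheel '0 0 6.6 0 0 0 .04;0 0 6.6 0 0 0 .04;0 0 6.6 0 0 0 .04;0 0 6.6 0 0 0 .04;0 0 6.6 0 0 0 .04;0 0 6.6 0 0 0 .04;0 0 6.5 0 0 0 .04;0 0 6.5 0 0 0 .04'
python3 -m handwheel '0 0 0 .0055 -.0365 0 .04;0 0 0 .0055 -.0365 0 .04;0 0 0 .0055 -.0365 0 .04;0 0 0 .0055 -.0365 0 .04;0 0 0 .0055 -.0365 0 .04;0 0 0 .0055 -.0365 0 .04;0 0 0 .0055 -.0365 0 .04;0 0 0 0 0 0 .04'
python3 -m handwheel '0 0 0 0 0 0 .04;0 0 0 0 0 0 .04;0 0 0 0 0 0 .04'
python3 - <<'E'
from h import *
delta(.5206,.1542,.2)
a,_=shot('top','top2');b,_=shot('side','side2')
delta(.5206,.1542,.2)
out=np.hstack([cv2.resize(a[130:230,210:310],None,fx=4,fy=4),cv2.resize(b[100:200,290:390],None,fx=4,fy=4)])
cv2.imwrite('pics/z2.png',np.clip(out*1.4,0,255).astype(np.uint8))
E
```

```text
clock: 11.12
eef_pos: [0.4388, -0.0938, 0.2056]
ee_rot: [3.141, -0.0, 0.761]
ft_force: [-0.3, -0.6, -1.6]
finger_gap: 0.0421
grip_force: 61.5
clock: 11.78
eef_pos: [0.4391, -0.094, 0.2036]
ee_rot: [3.141, -0.001, -0.163]
ft_force: [0.5, 1.1, -1.1]
finger_gap: 0.0418
grip_force: 61.5
clock: 12.45
eef_pos: [0.5184, 0.1578, 0.2036]
ee_rot: [-3.139, -0.002, -0.153]
ft_force: [-0.0, -0.6, -1.7]
finger_gap: 0.0418
grip_force: 61.6
clock: 12.7
eef_pos: [0.5171, 0.1513, 0.2033]
ee_rot: [3.141, 0.0, -0.158]
ft_force: [0.4, -0.3, -1.8]
finger_gap: 0.0418
grip_force: 61.6
t 12.7 tcp [0.5171 0.1513 0.2033] phi -99.07 z [-1.e-04 -3.e-04 -1.e+00] gap 0.0418 tool shift [ 0.003  -0.0034  0.0033] F [ 0.4 -0.3 -1.8] M [-0.02 -0.02 -0.01] q6 1.872
t 12.8 tcp [0.5173 0.1511 0.2034] phi -99.11 z [ 1.e-04 -1.e-04 -1.e+00] gap 0.0419 tool shift [ 0.0028 -0.0035  0.0034] F [ 1.  -0.4 -1.6] M [-0.03 -0.03  0.06] q6 1.872
```

View pics/z2.png

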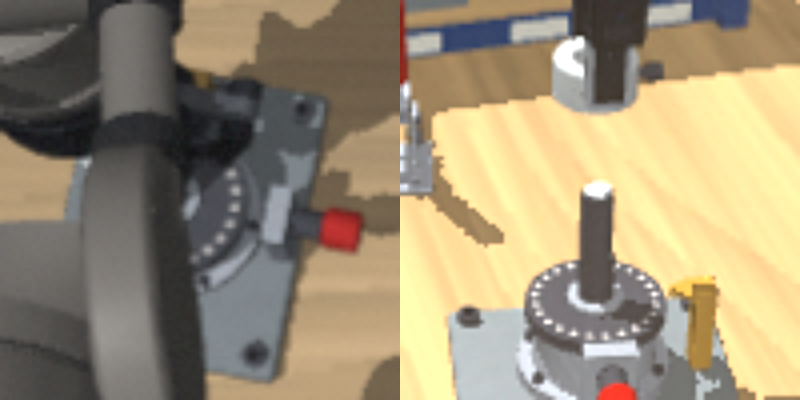

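The zoom shows the collar level in the grip about 65 mm above the spindle, with its screw towards the pointer side. In the side image the collar spans 553–637 and the spindle 581–613. Next I'll measure the lateral offset accurately.

Run:
```python
from h import *
Z=np.load('side2.npz');im=Z['im'].astype(int);X=cloud('side',Z['d'])
g=im.sum(2);sat=im.max(2)-im.min(2)
# collar: bright low saturation above z .17
C=(X[...,2]>.185)&(X[...,2]<.235)&(np.hypot(X[...,0]-.519,X[...,1]-.152)<.03)&(Z['d']>0)
print('collar z range',X[C][:,2].min(),X[C][:,2].max())
br=C&(g>330)&(sat<40)
v,u=np.nonzero(br)
for r in range(v.min(),v.max()+1): print(r,u[v==r].min(),u[v==r].max(),len(u[v==r]),end=' | ')
print()
for lo,hi in((.195,.218),(.20,.216)):
    q=X[br&(X[...,2]>lo)&(X[...,2]<hi)];print(len(q),q[:,2].min(),circ(q,.022,[.52,.152]))
top=X[br];print('top z hist',np.percentile(top[:,2],[1,5,50,95,99]))
S=(X[...,2]>.09)&(X[...,2]<.131)&(np.hypot(X[...,0]-.52,X[...,1]-.152)<.016)
print('spindle',S.sum(),circ(X[S],.01,[.52,.152]))
v,u=np.nonzero(S)
for r in range(v.min(),v.max()+1): print(r,u[v==r].min(),u[v==r].max(),end=' | ')
W=(X[...,2]>.19)&(X[...,2]<.225)&(np.hypot(X[...,0]-.519,X[...,1]-.152)>.0235)&(np.hypot(X[...,0]-.519,X[...,1]-.152)<.037)&(g<250)&(X[...,0]>.53)
print('\nscrew',W.sum(),X[W].mean(0))
```

```text
collar z range 0.19946074818031465 0.23436653319864265
109 334 335 2 | 110 331 335 5 | 111 329 335 7 | 112 329 335 7 | 113 328 348 7 | 114 328 349 9 | 115 328 349 10 | 116 328 348 9 | 117 328 348 9 | 118 328 335 8 | 119 328 335 8 | 120 328 335 8 | 121 328 335 8 | 122 328 335 8 | 123 328 334 7 | 124 329 335 7 | 125 329 335 7 | 126 331 336 6 | 127 333 342 8 | 128 339 340 2 | 
74 0.19946074818031465 [0.51584857 0.1515846 ]
66 0.20075870612299765 [0.51578934 0.15154078]
top z hist [0.20014983 0.20147407 0.21702946 0.22209968 0.22254019]
spindle 131 [0.51972198 0.15425747]
152 335 341 | 153 335 342 | 154 335 342 | 155 335 342 | 156 335 342 | 157 335 342 | 158 335 342 | 159 335 342 | 160 335 342 | 161 335 342 | 162 335 342 | 163 335 342 | 164 335 343 | 165 335 343 | 166 335 343 | 167 335 342 | 168 337 342 | 169 339 339 | 
screw 18 [0.54458979 0.14475731 0.21215247]
```

```bash
python3 -m handwheel '0 0 0 .0035 -.0034 0 .04;0 0 0 0 0 .027 .04;0 0 0 0 0 .027 .04;0 0 0 0 0 0 .04;0 0 0 0 0 .003 .04;0 0 0 0 0 .003 .04;0 0 0 0 0 .003 .04;0 0 0 0 0 .003 .04' 60
python3 -m handwheel '0 0 0 0 0 .003 .04;0 0 0 0 0 0 .04'
python3 -c "
from h import *
delta(.5206,.1542,.108)"
```

```text
clock: 13.47
eef_pos: [0.5222, 0.1553, 0.1382]
ee_rot: [-3.141, -0.002, -0.157]
ft_force: [-0.4, -0.0, -1.0]
finger_gap: 0.0419
grip_force: 61.6
clock: 13.63
eef_pos: [0.5214, 0.1551, 0.134]
ee_rot: [3.142, -0.0, -0.157]
ft_force: [0.1, -0.4, -1.7]
finger_gap: 0.0418
grip_force: 61.6
t 13.6333 tcp [0.5214 0.1551 0.134 ] phi -99.01 z [ 2.e-04 -1.e-04 -1.e+00] gap 0.0418 tool shift [-0.0007  0.001   0.026 ] F [ 0.1 -0.4 -1.7] M [-0.09 -0.07 -0.  ] q6 1.876
```

```bash
python3 -m handwheel '0 0 0 0 .0006 .003 .04;0 0 0 0 0 .004 .04;0 0 0 0 0 .004 .04;0 0 0 0 0 0 .04' 60
python3 -m handwheel '0 0 0 0 0 .004 .04;0 0 0 0 0 .004 .04;0 0 0 0 0 .004 .04;0 0 0 0 0 .0027 .04;0 0 0 0 0 0 .04;0 0 0 0 0 0 .04;0 0 0 0 0 0 .04'
python3 - <<'E'
from h import *
b,_=shot('side','side3');Z=np.load('side3.npz');delta(.5206,.1542,.108)
X=cloud('side',Z['d']);g=b.astype(int).sum(2);sat=b.max(2).astype(int)-b.min(2)
r=np.hypot(X[...,0]-.519,X[...,1]-.152)
br=(X[...,2]>.097)&(X[...,2]<.13)&(r<.03)&(g>330)&(sat<40);q=X[br]
print(np.percentile(q[:,2],[1,5,95,99]),circ(q[q[:,2]<.12],.022,[.52,.152]))
W=(X[...,2]>.1)&(X[...,2]<.13)&(r>.0235)&(r<.037)&(g<250)&(X[...,0]>.535);print('screw',W.sum(),X[W].mean(0))
cv2.imwrite('pics/z3.png',np.clip(cv2.resize(b[100:200,290:390],None,fx=5,fy=5)*1.4,0,255).astype(np.uint8))
E
```

```text
clock: 13.97
eef_pos: [0.5208, 0.1545, 0.1221]
ee_rot: [3.141, 0.002, -0.157]
ft_force: [-0.8, -0.3, -2.4]
finger_gap: 0.0421
grip_force: 61.6
clock: 14.55
eef_pos: [0.5215, 0.1546, 0.1085]
ee_rot: [-3.141, -0.0, -0.157]
ft_force: [0.7, 0.2, -1.0]
finger_gap: 0.0421
grip_force: 61.6
t 14.6 tcp [0.5215 0.1546 0.1086] phi -99.01 z [ 4.e-04  1.e-04 -1.e+00] gap 0.042 tool shift [-0.0008  0.0006  0.0006] F [-0.4 -0.2  0.4] M [ 0.04 -0.05  0.02] q6 1.875
[0.10607861 0.10779634 0.12714303 0.12798694] [0.52026033 0.15379205]
screw 18 [0.54765815 0.14864403 0.11677877]
```

View pics/z3.png

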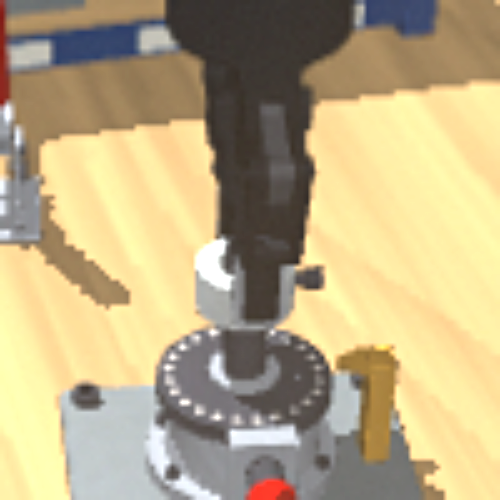

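The collar sits level on the spindle with its screw pointing towards the pointer. Its centre is at about 116 mm and there is no contact force, so I'm handing in.

```bash
python3 -c "
from h import *
print(bot.job_done())"
```

```text
the job is handed in; nothing more can be done
None
```

I turned the spindle until its flat faces the pointer, slid the collar down to about 116 mm with the screw over the flat, and handed in at about 14.6 s with it held level and still; no pass/fail verdict came back, and the flat was set by feel because neither camera could see it.

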